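# Make up the sample set of a casting mix

### The arm

A 6-joint arm with a two-finger parallel gripper is mounted at the origin on a cart in front of the work surface, level with it; the furniture and walls round the work are solid. World frame = base frame: x ahead of the robot, y to its left, z up, the work surface at z = 0. Lengths are in m, angles in rad, forces in N, time in s.
With the tool pointing down it reaches from about 0.3 to 0.875 m from the base axis. Payload 6.4 kg.
Tool frame: the origin (TCP) lies at the very end of the fingers, on their centre line; the grasp point (between the pads) lies 19 mm behind it (grip_point_offset is the distance from the TCP to the grasp point, in m); z points along the fingers, y is the line along which they close (so a half turn about z gives the same grasp; the last joint's range is limited). The gripper opens to 88 mm and grips with 3 to 60 N. Pads are 18 mm wide; open, the fingers measure 123 mm over their backs; the gripper's body (75 mm by 187 mm) begins 45 mm behind the grasp point.
Start: joints at [-1.389, 0.181, 1.607, -0, 1.354, -0.206], TCP at [0.217, -0.532, 0.239] pointing down, gripper open.
Joint ranges: [-2.99, 2.99], [-0.89, 2.07], [0.3, 2.58], [-1.14, 4.28], [0, 2.63], [-3.12, 3.12]. Speed limits (rad/s): [2.57, 2.57, 3.01, 3.14, 3.14, 3.14].

### API

Orientations are given as a rotation vector (axis times angle).
In Python, from cell import observe, grab_frame, get_calibration, hand_in, find_in, grip_point_offset gives the robot as it stands.
- The arm moves only by the tool carry_out, never from a script. Its arguments are lists of equal length, an entry for each row: "turn": the turn, a rotation vector about the tool's x, y, z in degrees, a list of three; "xyz": the shift along the tool's x, y, z in m, a list of three; "gripper": the opening, from 0 (shut) to 1 (fully open). In form: {"turn": [[ax, ay, az], ...], "xyz": [[dx, dy, dz], ...], "gripper": [gripper, ...]}. A call has 1 to 20 rows; each row shifts and turns the commanded pose from where the row before left it, along the tool's axes as they then stand; what a row does not reach is not made up. A row lasts 1/8 s, in which the tool goes at most 62.5 mm and 10.7 degrees, less where a joint would pass 70% of its speed; a pose out of reach is approached as far as the arm can. A call with a gripper value outside its range is refused whole. The fingers move at their own pace and stop on an object; the grip force is fixed at half the most. Time passes only in rows, so rows that do not move let the fingers close. It gives the time, the measured TCP pose, the force, the opening and the grip force at its end, in the units of the state.
- observe(): the state, without advancing time (a new reading comes with each control period).
- grab_frame(name): name is "side" or "top" or "wrist"; returns the picture (420x560x3 uint8, red, green, blue); there is no depth.
- get_calibration(name): a dict with "intrinsics" (3x3 intrinsics, pixels), "origin" and "orientation" of the camera in the world. Camera axes: x right, y down, z forward; pixel columns grow to the right and rows downward; lengths in m; the calibration is good to about 2 mm. A picture is of the moment at which its call begins: read the wrist's pose just before it. get_calibration takes no time and is no camera call; for the wrist camera it gives the pose at the moment of the call.
- hand_in(): hands the job in; it is judged then, once.
Trained networks look in the newest picture that a camera, given by its name, has taken for a name from the list of things; names that differ only in an ending like _2 or _b are one class to them, and where a whole thing is asked for, a point or a joint stands for the part that bears it (a point fixed in the world has none). Each returns a list of dicts, best first, with "score" (0 to 1); they miss things now and then, are a little off and sometimes report something else, mostly with a low value. They report only what shows in the picture. A call takes as long as a camera call. They do not tell look-alikes from the thing itself.
- find_in(camera, target): "point" ([row, column] as shares, 0 to 1, of the picture: columns of its width, rows of its height, amid what is visible of it).
The state is a dict: "clock": time; "joint_pos": joint angles; "joint_velocities": joint speeds; "joint_torque": joint torques, N m; "eef_pos": TCP position; "orientation": TCP orientation; "contact_force": force on the tool from outside, world axes, zero at the start; "moment": the same for the moment, N m; "gripper_width": finger opening in m; "finger_force": force on a finger pad.
Only numpy, scipy, OpenCV 4.12 (cv2) and the standard library are available. Lean on these libraries where they do the work, as an engineer would, in place of code of your own. Each camera call takes 0.05 s, during which the arm holds its last target. There are 200 camera calls.

### The job

Make up the sample set for this mix in the plywood tray from the six loose castings standing near it (not those stored at the back by the wall): set the full-height test cylinder, the test cube, the test bar and the tealight holder each gently into the pocket that is cut for it, sitting upright on the pocket floor, the bar lying flat and the tealight holder mouth up. Two castings are short pours (a cylinder and a cube of the right width but far too low): they are rejects, leave them standing where they are.

Things in the scene. Friction and masses are not known exactly. Their poses are not given: they have to be found in the camera images.
- cast_cylinder: grey cast test cylinder, full height: 40 mm across, 60 mm high, about 170 g, standing upright. Origin: centre of its underside, z up. (Obstacles about the work: a fixed clamp jig at x 0.51 to 0.66, y -0.15 to 0.16, base 15 mm, highest part 104 mm; a 0.25 m high drawer cabinet beyond x 0.71, y -0.18 to 0.14)
- cast_cube: grey cast test cube, full height: 45 x 45 x 45 mm, about 200 g. Origin: centre of its underside, z up, x and y square to its faces
- cast_tealight: speckled cast tealight holder, a round pot 62 mm across and 38 mm high with an open recess in the top (20 mm deep, wall about 14 mm), mouth up, about 220 g. Origin: centre of its underside, z up
- cast_bar: grey cast test bar, 62 mm long (its x axis), 28 mm wide (y), 28 mm high, lying flat, about 120 g. Origin: centre of its underside, z up
- short_cylinder: grey cast cylinder 40 mm across but only 34 mm high: a short pour (reject), to be left where it stands. Origin: centre of its underside
- short_cube: grey cast block 45 x 45 mm but only 24 mm high: a short pour (reject), to be left where it stands. Origin: centre of its underside
- nest_small_round: wooden block 84 x 84 x 16 mm, fixed in one of four cells of the ply tray (180 mm square, frame 17 mm high); its level top is 20 mm above the table. In its middle a 10 mm deep round pocket 52 mm across (6 mm play all round the test cylinder). Origin: centre of the underside, 6 mm below the pocket floor (10 mm above the table); z up, x, y along the edges
- nest_square: wooden block 84 x 84 x 16 mm, fixed in one of four cells of the ply tray (180 mm square, frame 17 mm high); its level top is 20 mm above the table. In its middle a 10 mm deep square pocket 57 x 57 mm (6 mm play all round the test cube). Origin: centre of the underside, 6 mm below the pocket floor (10 mm above the table); z up, x, y along the edges
- nest_large_round: wooden block 84 x 84 x 16 mm, fixed in one of four cells of the ply tray (180 mm square, frame 17 mm high); its level top is 20 mm above the table. In its middle a 10 mm deep round pocket 74 mm across (6 mm play all round the tealight holder). Origin: centre of the underside, 6 mm below the pocket floor (10 mm above the table); z up, x, y along the edges
- nest_oblong: wooden block 84 x 84 x 16 mm, fixed in one of four cells of the ply tray (180 mm square, frame 17 mm high); its level top is 20 mm above the table. In its middle a 10 mm deep oblong pocket 74 x 40 mm (6 mm play all round the test bar). Origin: centre of the underside, 6 mm below the pocket floor (10 mm above the table); z up, x, y along the edges; the pocket is long along x
There are look-alikes about, which are no part of the job. Leave any blue look-alike of the short_cube alone.

How it is judged:
By the outcome, as a careful person would: the job done as asked, in the order asked, and still so for the second after the job is handed in, with the robot touching nothing.
It also fails if it takes over 88 s, if anything falls off the work surface, if the arm or the gripper's body presses on something with over 40 N, if the wrist force passes 120 N, or if a joint passes its speed limit or range.

## Working session

There is one attempt and no reset: what is moved stays moved. The work goes in short steps, Python scripts to look and compute and a tool call to move; the robot and the scene stay as the last step left them, time stands still between calls to the robot, and variables do not carry over. Pictures are saved under pics/ and viewed, at most 14 in all, crops included, and the job is handed in when it is done.

Besides the shell and the picture viewer there is one more tool, called after "Request:" as a command line: name --argument value ..., lists and objects as JSON in quotes. carry_out: Moves the arm, as the interface text tells. Its arguments: {"type":"object","properties":{"turn":{"type":"array","items":{"type":"array","items":{"type":"number"}}},"xyz":{"type":"array","items":{"type":"array","items":{"type":"number"}}},"gripper":{"type":"array","items":{"type":"number"}}},"required":["turn","xyz","gripper"]}

```bash
mkdir -p pics
cat > h.py <<'E'
import numpy as np, cv2
from cell import *
def px2w(cam,rc,z,cal=None):
    c=cal or get_calibration(cam);K=np.array(c["intrinsics"]);R=np.array(c["orientation"]);o=np.array(c["origin"])
    if R.shape!=(3,3): R=cv2.Rodrigues(R)[0]
    d=R@np.linalg.inv(K)@np.array([rc[1]*560,rc[0]*420,1.]); t=(z-o[2])/d[2]; return o+t*d
def save(cam,name,s=1.4):
    f=np.array(grab_frame(cam)); cv2.imwrite("pics/"+name,cv2.resize(f[:,:,::-1],None,fx=s,fy=s,interpolation=2)); return f
E
python3 - <<'E'
from h import *
s=observe();print({k:np.round(v,3) for k,v in s.items()},grip_point_offset)
for c in("top","side"):
    f=save(c,c+"0.png"); cal=get_calibration(c); print(c,np.round(cal["origin"],3),np.round(cal["orientation"],3).tolist(),np.round(cal["intrinsics"],1).tolist())
    np.save(c+"0.npy",f)
H=dict(cast_cylinder=.06,cast_cube=.045,cast_tealight=.038,cast_bar=.028,short_cylinder=.034,short_cube=.024,nest_small_round=.01,nest_square=.01,nest_large_round=.01,nest_oblong=.01)
for n,h in H.items():
    for r in find_in("top",n)[:4]:
        print(n,round(r["score"],2),np.round(np.array(r["point"])*[420,560]),np.round(px2w("top",r["point"],h),3))
E
```

```text
{'clock': np.float64(0.0), 'joint_pos': array([-1.389,  0.182,  1.608, -0.   ,  1.354, -0.206]), 'joint_velocities': array([ 0.   ,  0.001,  0.   , -0.001, -0.002, -0.   ]), 'joint_torque': array([ 0.0000e+00, -4.3387e+01, -3.4185e+01,  7.0000e-02,  3.9000e-02,
       -0.0000e+00]), 'eef_pos': array([ 0.217, -0.532,  0.238]), 'orientation': array([-3.081, -0.605, -0.   ]), 'contact_force': array([-0.262,  0.096,  0.518]), 'moment': array([ 0.042, -0.036, -0.034]), 'finger_force': np.float64(0.0), 'gripper_width': np.float64(0.088)} 0.0187
top [ 0.401 -0.051  0.967] [-2.166, 2.133, -0.13] [[451.2, 0.0, 280.9], [0.0, 451.2, 218.2], [0.0, 0.0, 1.0]]
side [-0.021  0.826  0.543] [-0.689, 2.37, -1.469] [[492.6, 0.0, 273.4], [0.0, 492.6, 200.4], [0.0, 0.0, 1.0]]
cast_cylinder 0.75 [248. 282.] [ 0.459 -0.045  0.06 ]
cast_cube 0.55 [166. 406.] [ 0.635 -0.302  0.045]
cast_tealight 0.88 [154. 347.] [ 0.662 -0.179  0.038]
cast_bar 0.81 [266. 247.] [0.423 0.027 0.028]
short_cylinder 0.61 [254. 205.] [0.446 0.115 0.034]
short_cube 0.94 [299. 204.] [0.354 0.115 0.024]
short_cube 0.92 [263. 170.] [0.427 0.189 0.024]
short_cube 0.64 [246. 285.] [ 0.466 -0.051  0.024]
nest_small_round 0.76 [235. 345.] [ 0.492 -0.177  0.01 ]
nest_square 0.96 [287. 378.] [ 0.384 -0.246  0.01 ]
nest_large_round 0.95 [273. 335.] [ 0.412 -0.156  0.01 ]
nest_oblong 0.57 [247. 381.] [ 0.468 -0.254  0.01 ]
```

View pics/top0.png

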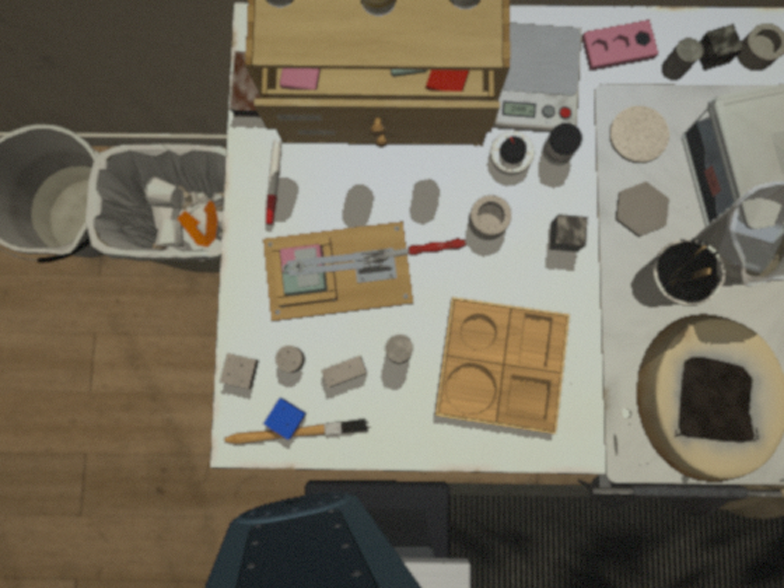

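View pics/side0.png

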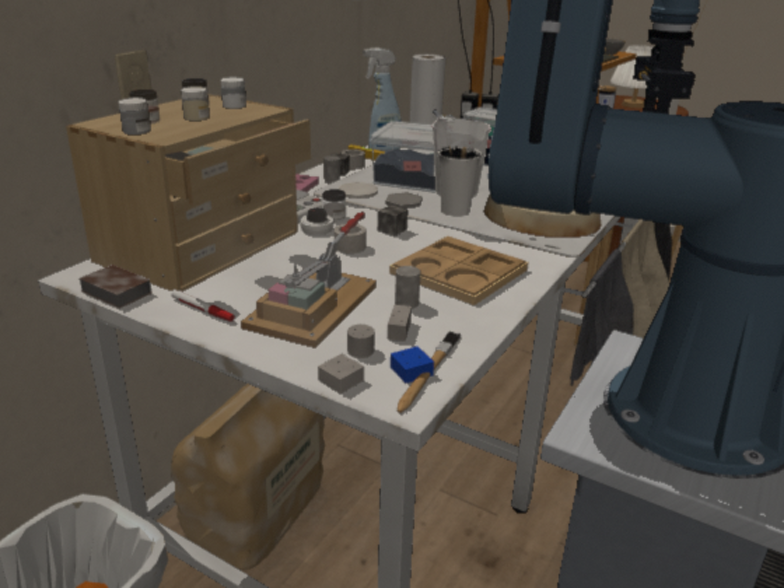

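Top view (pixels of the enlarged picture):
- **Rejects:** short block (239,371) and short cylinder (289,359).
- **Castings to place:** bar (345,373), tall cylinder (398,349), tealight (490,216) and dark cube (568,233). 
- **Tray:** around (503,367), with small round top-left, oblong top-right, large round bottom-left and square bottom-right.
- **Others:** the set at the back (685–765, 45) and the blue look-alike (285,418) stay put.

The side view shows the cylinder at (407,286) is clearly taller than the one at (360,341). I'll confirm this in one crop.

Run:
```python
from h import *
f=np.load("top0.npy")
cv2.imwrite("pics/crop.png",cv2.resize(f[140:325,150:425,::-1],None,fx=2.9,fy=2.9,interpolation=cv2.INTER_CUBIC))
P=lambda u,v,z:np.round(px2w("top",(v/1.4/420,u/1.4/560),z)[:2],3)
print("handle tip",P(465,243,.1),P(410,250,.1),P(465,243,.08))
hsv=cv2.cvtColor(f,cv2.COLOR_RGB2HSV)
m=((hsv[:,:,1]>70)&(hsv[:,:,0]<30)).astype(np.uint8); m[:,:305]=0;m[:,415:]=0;m[:205]=0;m[320:]=0
c=max(cv2.findContours(m,0,2)[0],key=cv2.contourArea); r=cv2.minAreaRect(c)
b=cv2.boxPoints(r); w=np.array([px2w("top",(v/420,u/560),.017)[:2] for u,v in b+.0]); print(r,np.round(w,3).tolist(),w.mean(0),np.linalg.norm(w-np.roll(w,1,0),axis=1))
```

```text
handle tip [ 0.604 -0.141] [ 0.593 -0.064] [ 0.609 -0.143]
((359.2300109863281, 260.8899841308594), (87.25697326660156, 86.26702880859375), 8.13010311126709) [[0.36, -0.104], [0.54, -0.129], [0.516, -0.311], [0.338, -0.282]] [ 0.4384185  -0.20645391] [0.17970387 0.18101238 0.18409769 0.18018361]
```

View pics/crop.png

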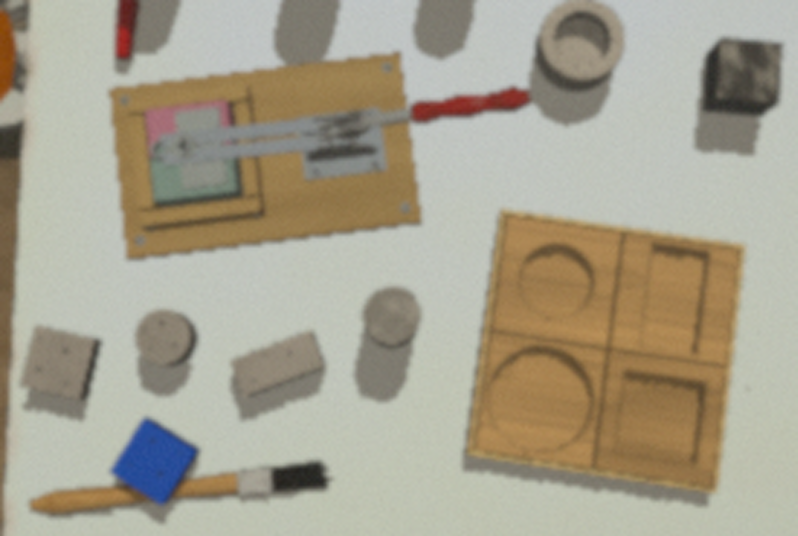

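The crop confirms which is which. The tall cylinder is at (392,315), with a long shadow, and the short one at (165,338) has a short shadow. The bar is at (280,370), the tealight at (581,40) and the full cube at (748,75); the low block at (60,362) is a reject.

```bash
cat >> h.py <<'E'
def plan(x,y,z,psi,frm=None,pr=True):
    """moves in tool axes from current (or frm=(x,y,z,psi)) to target; psi=yaw of tool x, deg"""
    if frm is None:
        s=observe(); R=cv2.Rodrigues(np.array(s["orientation"]))[0]; frm=(*s["eef_pos"],np.degrees(np.arctan2(R[1,0],R[0,0])))
        print("now",np.round(frm,4),"tilt z",np.round(R[:,2],4),"t",round(float(s["clock"]),2))
    p=np.radians(frm[3]);d=np.array([x,y,z])-frm[:3];c,s_=np.cos(p),np.sin(p)
    turn=(frm[3]-psi+180)%360-180
    print("shift",np.round([c*d[0]+s_*d[1],s_*d[0]-c*d[1],-d[2]],4),"turnz",round(turn,1))
E
python3 - <<'E'
from h import *
P=lambda u,v,z:np.round(px2w("top",((v/2.9+140)/420,(u/2.9+150)/560),z)[:2],4)
for n,u,v,z in [("sr",557,282,.02),("lr",540,400,.02),("sq",662,417,.02),("ob",677,300,.02),("cyl",392,315,.06),("tea",582,40,.038),("cube",749,72,.045),("bar",278,365,.028)]: print(n,P(u,v,z))
print("cube edges",[P(u,v,.045) for u,v in((725,40),(781,43),(776,107),(718,100))])
print("bar",[P(u,v,.028) for u,v in((233,362),(313,332),(324,363),(240,395))])
c=np.array([.438,-.206]);a=np.radians(-7.7);ex=np.array([np.cos(a),np.sin(a)]);ey=np.array([-ex[1],ex[0]])
for n,i,j in(("sr",1,1),("lr",-1,1),("sq",-1,-1),("ob",1,-1)): print(n,np.round(c+.044*(i*ex+j*ey),4))
plan(.43,-.06,.239,0)
E
```

```text
sr [ 0.4862 -0.1703]
lr [ 0.4012 -0.158 ]
sq [ 0.3905 -0.2451]
ob [ 0.4744 -0.257 ]
cyl [ 0.4579 -0.0511]
tea [ 0.6617 -0.1866]
cube [ 0.6376 -0.3055]
bar [0.423  0.0298]
cube edges [array([ 0.6611, -0.2887]), array([ 0.6594, -0.329 ]), array([ 0.6122, -0.3243]), array([ 0.6167, -0.2829])]
bar [array([0.4246, 0.062 ]), array([0.4469, 0.0053]), array([ 0.4249, -0.0031]), array([0.4013, 0.0563])]
sr [ 0.4875 -0.1683]
lr [ 0.4003 -0.1565]
sq [ 0.3885 -0.2437]
ob [ 0.4757 -0.2555]
now [ 0.2175 -0.5323  0.2388 22.2213] tilt z [ 0.e+00 -1.e-04 -1.e+00] t 0.6
shift [ 3.754e-01 -3.569e-01 -2.000e-04] turnz 22.2
```

Request:
carry_out --turn '[[0,0,0],[0,0,0],[0,0,0],[0,0,0],[0,0,0],[0,0,0],[0,0,0],[0,0,0],[0,0,0],[0,0,0],[0,0,7.4],[0,0,7.4],[0,0,7.4],[0,0,0],[0,0,0]]' --xyz '[[0.0375,-0.0357,0],[0.0375,-0.0357,0],[0.0375,-0.0357,0],[0.0375,-0.0357,0],[0.0375,-0.0357,0],[0.0375,-0.0357,0],[0.0375,-0.0357,0],[0.0375,-0.0357,0],[0.0375,-0.0357,0],[0.0375,-0.0357,0],[0,0,0],[0,0,0],[0,0,0],[0,0,0],[0,0,0]]' --gripper '[1,1,1,1,1,1,1,1,1,1,0.75,0.75,0.75,0.75,0.75]'

```text
clock: 2.48
eef_pos: [0.4296, -0.0601, 0.2388]
orientation: [3.142, 0.004, 0.0]
contact_force: [-0.1, 0.6, -0.1]
gripper_width: 0.0662
finger_force: 0.0
```

Run:
```python
from h import *
plan(.458,-.05,.035,0)
cal=get_calibration("wrist"); f=save("wrist","w1.png"); print(np.round(cal["origin"],3))
H=dict(cast_cylinder=.06,cast_bar=.028,nest_small_round=.02,nest_large_round=.02,nest_oblong=.02,nest_square=.02)
for n,h in H.items():
    for r in find_in("wrist",n)[:2]: print(n,round(r["score"],2),np.round(np.array(r["point"])*[420,560]),np.round(px2w("wrist",r["point"],h,cal),4))
```

```text
now [ 0.4296 -0.0601  0.2388  0.1551] tilt z [ 1.e-04 -0.e+00 -1.e+00] t 2.48
shift [ 0.0284 -0.01    0.2038] turnz 0.2
[ 0.512 -0.06   0.384]
cast_cylinder 0.7 [146. 277.] [ 0.4602 -0.0507  0.06  ]
cast_bar 0.59 [173. 196.] [0.4289 0.0289 0.028 ]
nest_small_round 0.83 [106. 405.] [ 0.492  -0.1701  0.02  ]
nest_small_round 0.64 [204. 471.] [ 0.3956 -0.2468  0.02  ]
nest_large_round 0.67 [193. 383.] [ 0.4067 -0.1567  0.02  ]
nest_oblong 0.89 [119. 491.] [ 0.4798 -0.2533  0.02  ]
nest_oblong 0.4 [173.  42.] [0.4261 0.1846 0.02  ]
nest_square 0.71 [202. 471.] [ 0.3973 -0.2467  0.02  ]
```

View pics/w1.png

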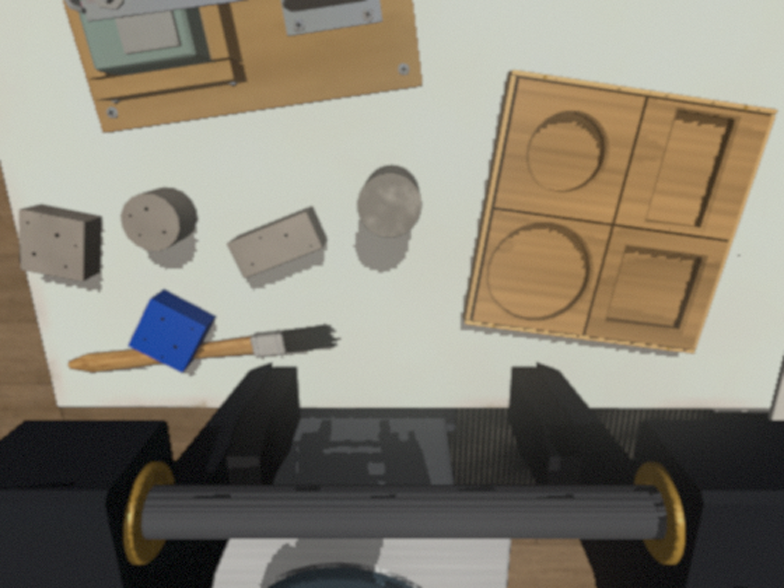

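Wrist view: cylinder top centre (389,206), bar top (277,243). Pocket rims: small round (567,151), large round (538,271), oblong (690,168), square (655,287).

Run:
```python
from h import *
P=lambda u,v,z:np.round(px2w("wrist",(v/1.4/420,u/1.4/560),z)[:2],4)
print("sr",P(567,151,.02),"lr",P(538,271,.02),"sq c",P(655,287,.02),"cyl",P(389,207,.06))
print("sq",[P(*q,.02).tolist() for q in((615,246),(706,257),(684,328))],"ob",[P(*q,.02).tolist() for q in((677,109),(735,117),(699,226))])
b=np.array([P(*q,.028) for q in((229,243),(309,209),(326,240),(248,278))]);print("bar",b.tolist(),b.mean(0))
t=np.array([P(*q,.017) for q in((514,71),(775,110),(694,352),(467,323))]);print("tray",t.tolist(),t.mean(0))
d=t[0]-t[3];e=t[1]-t[2];print(np.degrees(np.arctan2(d[1],d[0])),np.degrees(np.arctan2(e[1],e[0])))
```

```text
sr [ 0.4899 -0.1702] lr [ 0.4059 -0.1576] sq c [ 0.3938 -0.2441] cyl [ 0.4588 -0.0513]
sq [[0.4244, -0.2109], [0.4164, -0.2772], [0.3614, -0.2707]] ob [[0.5166, -0.2398], [0.5117, -0.2789], [0.4389, -0.2681]]
bar [[0.4284, 0.0609], [0.4521, 0.004], [0.4305, -0.0066], [0.4029, 0.0501]] [0.428475 0.0271  ]
tray [[0.5399, -0.1318], [0.5161, -0.3063], [0.3403, -0.2835], [0.3642, -0.1082]] [ 0.440125 -0.20745 ]
-7.650172865028628 -7.389604549790362
```

Request:
carry_out --turn '[[0,0,0],[0,0,0],[0,0,0],[0,0,0],[0,0,0],[0,0,0],[0,0,0],[0,0,0],[0,0,0],[0,0,0],[0,0,0],[0,0,0],[0,0,0],[0,0,0],[0,0,0],[0,0,0],[0,0,0]]' --xyz '[[0.029,-0.009,0],[0,0,0.04],[0,0,0.04],[0,0,0.04],[0,0,0.04],[0,0,0.025],[0,0,0.015],[0,0,0.009],[0,0,0],[0,0,0],[0,0,0],[0,0,0],[0,0,0],[0,0,0],[0,0,-0.02],[0,0,-0.04],[0,0,0]]' --gripper '[0.75,0.75,0.75,0.75,0.75,0.75,0.75,0.75,0.75,0,0,0,0,0,0,0,0]'

```text
clock: 4.95
eef_pos: [0.4606, -0.0517, 0.0919]
orientation: [3.14, 0.001, 0.008]
contact_force: [0.6, 0.1, -1.6]
gripper_width: 0.0397
finger_force: 30.0
```

Run:
```python
from h import *
plan(.4885,-.170,.041,0)
s=observe();print(s["contact_force"],s["gripper_width"],s["finger_force"])
```

```text
now [ 0.4606 -0.0517  0.0919  0.0228] tilt z [ 0.0052 -0.002  -1.    ] t 4.95
shift [0.0279 0.1183 0.0509] turnz 0.0
[ 0.62043413  0.08650238 -1.594014  ] 0.03974399999198502 30.000060126185417
```

Request:
carry_out --turn '[[0,0,0],[0,0,0],[0,0,0],[0,0,0],[0,0,0],[0,0,0]]' --xyz '[[0.01,0.04,0],[0.01,0.04,0],[0.01,0.039,0],[0,0,0],[0,0,0],[0,0,0]]' --gripper '[0,0,0,0,0,0]'

```text
clock: 5.7
eef_pos: [0.4879, -0.1686, 0.0889]
orientation: [-3.14, -0.002, 0.002]
contact_force: [0.6, 0.3, -1.9]
gripper_width: 0.0399
finger_force: 30.0
```

Run:
```python
from h import *
plan(.4885,-.170,.041,0)
save("wrist","w2.png");plan(.4885,-.170,.041,0)
```

```text
now [ 0.4879 -0.1686  0.0889  0.0779] tilt z [-0.0015  0.0012 -1.    ] t 5.7
shift [0.0006 0.0014 0.0479] turnz 0.1
now [ 0.4881 -0.1687  0.0891  0.0884] tilt z [-1.e-03  8.e-04 -1.e+00] t 5.75
shift [0.0004 0.0013 0.0481] turnz 0.1
```

View pics/w2.png

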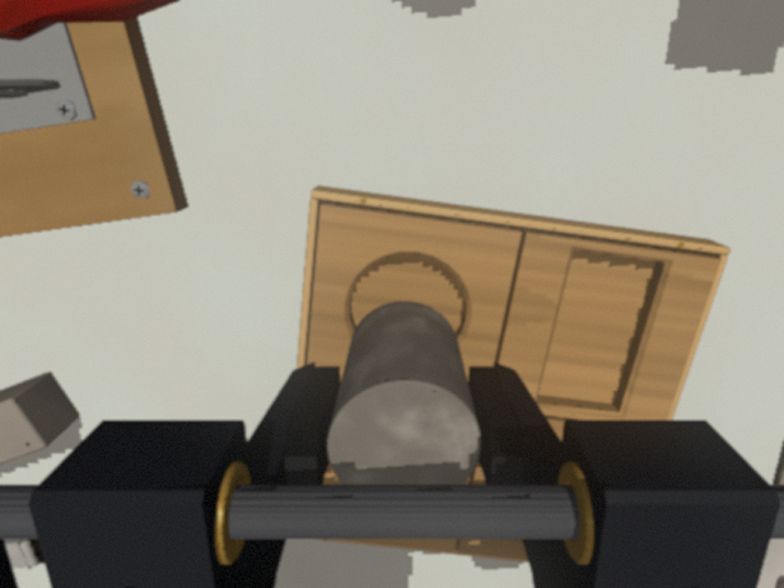

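The cylinder is held upright just above the small round pocket; the rim runs from (348,303) to (468,303), with its top at (409,252).

Run:
```python
from h import *
P=lambda u,v,z:np.round(px2w("wrist",(v/1.4/420,u/1.4/560),z)[:2],4)
print("L,R,top",P(348,303,.02),P(468,306,.02),P(409,252,.02)-[.026,0])
print("tray corner",P(316,188,.017),P(727,246,.017))
```

```text
L,R,top [ 0.4935 -0.1448] [ 0.4922 -0.197 ] [ 0.4904 -0.1712]
tray corner [ 0.5426 -0.133 ] [ 0.5185 -0.3064]
```

Request:
carry_out --turn '[[0,0,0],[0,0,0],[0,0,0],[0,0,0],[0,0,0],[0,0,0],[0,0,0],[0,0,0],[0,0,0]]' --xyz '[[0.002,0.0015,0],[0,0,0.015],[0,0,0.015],[0,0,0.01],[0,0,0.005],[0,0,0.003],[0,0,0.001],[0,0,0],[0,0,0]]' --gripper '[0,0,0,0,0,0,0,0,0]'

```text
clock: 6.88
eef_pos: [0.4909, -0.1717, 0.0411]
orientation: [3.141, 0.001, 0.001]
contact_force: [0.1, -0.1, -1.7]
gripper_width: 0.0395
finger_force: 30.0
```

Request:
carry_out --turn '[[0,0,0],[0,0,0],[0,0,0],[0,0,0],[0,0,0],[0,0,0],[0,0,0],[0,0,0],[0,0,0],[0,0,0],[0,0,0]]' --xyz '[[0,0,0.001],[0,0,0],[0,0,0],[0,0,0],[0,0,0],[0,0,-0.02],[0,0,-0.04],[0,0,-0.05],[0,0,-0.05],[0,0,-0.04],[0,0,0]]' --gripper '[0,0,0.72,0.72,0.72,0.72,0.72,0.72,0.72,0.72,0.72]'

```text
clock: 8.25
eef_pos: [0.4925, -0.1726, 0.2436]
orientation: [3.138, 0.001, 0.01]
contact_force: [0.2, 0.0, -0.1]
gripper_width: 0.0636
finger_force: 0.0
```

Run:
```python
from h import *
plan(.56,-.29,.24,-5)
```

```text
now [ 0.4925 -0.1726  0.2436  0.0276] tilt z [ 0.0064 -0.004  -1.    ] t 8.25
shift [0.0674 0.1174 0.0036] turnz 5.0
```

Request:
carry_out --turn '[[0,0,0],[0,0,0],[0,0,0],[0,0,6],[0,0,0],[0,0,0],[0,0,0]]' --xyz '[[0.02,0.04,0],[0.02,0.04,0],[0.028,0.035,0],[0,0,0],[0,0,0],[0,0,0],[0,0,0]]' --gripper '[0.75,0.75,0.75,0.75,0.75,0.75,0.75]'

```text
clock: 9.12
eef_pos: [0.5585, -0.286, 0.2397]
orientation: [-3.137, 0.162, 0.0]
contact_force: [0.4, -0.0, 0.5]
gripper_width: 0.0663
finger_force: 0.0
```

Run:
```python
from h import *
plan(.638,-.305,.02,-6)
save("wrist","w3.png")
for n,h in dict(cast_cube=.045,cast_tealight=.038).items():
    for r in find_in("wrist",n)[:2]: print(n,round(r["score"],2),np.round(np.array(r["point"])*[420,560]),np.round(px2w("wrist",r["point"],h),4))
```

```text
now [ 0.5585 -0.286   0.2397 -5.895 ] tilt z [-1.e-04  1.e-04 -1.e+00] t 9.12
shift [0.081  0.0108 0.2197] turnz 0.1
cast_cube 0.61 [ 79. 302.] [ 0.6429 -0.3068  0.045 ]
cast_tealight 0.86 [ 64. 167.] [ 0.667  -0.1919  0.038 ]
```

View pics/w3.png

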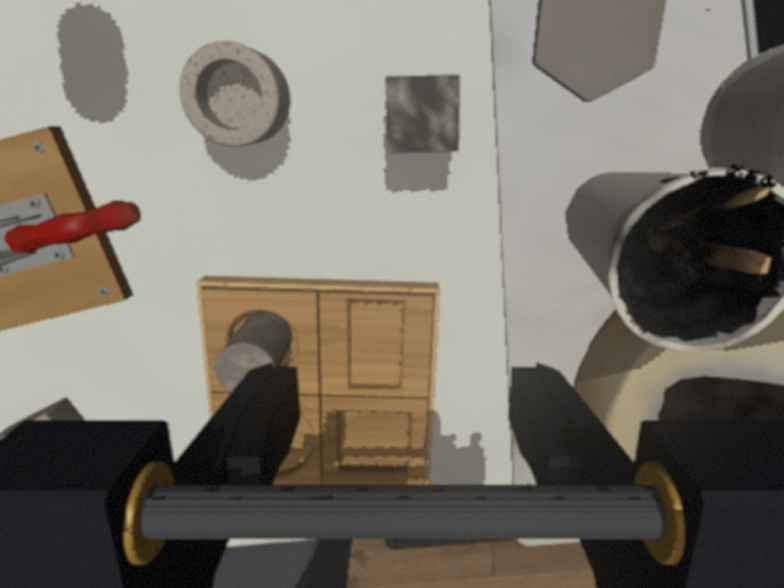

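The cylinder stands in its pocket at (262,340). The cube top runs from (386,75) to (460,151) square to the picture, the tealight's outer ring is centred at (230,93), and the tumbler at (700,260) stands to the right.

Run:
```python
from h import *
P=lambda u,v,z:np.round(px2w("wrist",(v/1.4/420,u/1.4/560),z)[:2],4)
b=np.array([P(*q,.045) for q in((386,75),(460,75),(459,151),(386,151))]);print(b.tolist(),b.mean(0))
print("tea",P(230,93,.038),"tumbler",P(612,260,.12),P(566,215,0),"handle",P(139,213,.08),P(139,213,.1))
print("oblong",P(376,344,.02),"sq",P(376,439,.02),"tray corners",P(199,279,.017),P(439,285,.017))
c=b.mean(0);plan(c[0],c[1],.025,-6)
```

```text
[[0.6653, -0.287], [0.6607, -0.3313], [0.6165, -0.3276], [0.6213, -0.282]] [ 0.64095  -0.306975]
tea [ 0.6655 -0.1894] tumbler [ 0.5585 -0.3962] [ 0.5594 -0.4074] handle [ 0.6034 -0.1356] [ 0.6058 -0.146 ]
oblong [ 0.4794 -0.2572] sq [ 0.396  -0.2472] tray corners [ 0.5434 -0.1338] [ 0.5205 -0.3089]
now [ 0.5587 -0.2862  0.24   -5.9344] tilt z [ 4.e-04 -3.e-04 -1.e+00] t 9.28
shift [0.084  0.0122 0.215 ] turnz 0.1
```

Request:
carry_out --turn '[[0,0,-10],[0,0,-10],[0,0,-10],[0,0,-10],[0,0,-10],[0,0,-10],[0,0,-10],[0,0,-10],[0,0,-10],[0,0,0],[0,0,0],[0,0,0],[0,0,0]]' --xyz '[[0,0,0],[0,0,0],[0,0,0],[0,0,0],[0,0,0],[0,0,0],[0,0,0],[0,0,0],[0,0,0],[-0.006,0.042,0],[-0.006,0.041,0],[0,0,0],[0,0,0]]' --gripper '[0.75,0.75,0.75,0.75,0.75,0.75,0.75,0.75,0.75,0.75,0.75,0.75,0.75]'

```text
clock: 10.9
eef_pos: [0.6393, -0.3067, 0.2394]
orientation: [-2.333, -2.102, 0.001]
contact_force: [0.0, -0.3, -0.2]
gripper_width: 0.0657
finger_force: 0.0
```

Run:
```python
from h import *
plan(.640,-.3065,.025,84)
print(observe()["joint_pos"])
```

```text
now [ 0.6393 -0.3067  0.2394 84.0451] tilt z [-1.e-03  5.e-04 -1.e+00] t 10.9
shift [2.000e-04 6.000e-04 2.144e-01] turnz 0.0
[-6.14067376e-01  4.75739524e-01  1.22630161e+00 -1.59865960e-04
  1.44066683e+00 -5.10113611e-01]
```

Request:
carry_out --turn '[[0,0,0],[0,0,0],[0,0,0],[0,0,0],[0,0,0],[0,0,0],[0,0,0],[0,0,0],[0,0,0],[0,0,0],[0,0,0],[0,0,0],[0,0,0],[0,0,0],[0,0,0],[0,0,0],[0,0,0]]' --xyz '[[0,0,0.04],[0,0,0.04],[0,0,0.04],[0,0,0.04],[0,0,0.03],[0,0,0.02],[0,0,0.007],[0,0,0],[0,0,0],[0,0,0],[0,0,0],[0,0,0],[0,0,0],[0,0,-0.02],[0,0,-0.04],[0,0,-0.04],[0,0,0]]' --gripper '[0.75,0.75,0.75,0.75,0.75,0.75,0.75,0.75,0,0,0,0,0,0,0,0,0]'

```text
clock: 13.02
eef_pos: [0.6424, -0.3086, 0.1281]
orientation: [2.328, 2.097, 0.003]
contact_force: [-0.1, -0.8, -1.4]
gripper_width: 0.0452
finger_force: 29.9
```

Run:
```python
from h import *
plan(.3920,-.2455,.06,82.5)
```

```text
now [ 0.6424 -0.3086  0.1281 84.0247] tilt z [ 0.0069 -0.0048 -1.    ] t 13.03
shift [ 0.0367 -0.2556  0.0681] turnz 1.5
```

Request:
carry_out --turn '[[0,0,0],[0,0,0],[0,0,0],[0,0,0],[0,0,0],[0,0,1.5],[0,0,0],[0,0,0],[0,0,0]]' --xyz '[[0.007,-0.05,0],[0.007,-0.051,0],[0.007,-0.051,0],[0.007,-0.051,0],[0.007,-0.05,0],[0,0,0],[0,0,0],[0,0,0.04],[0,0,0]]' --gripper '[0,0,0,0,0,0,0,0,0]'

```text
clock: 14.15
eef_pos: [0.3912, -0.2444, 0.0804]
orientation: [-2.356, -2.069, 0.0]
contact_force: [0.0, 0.1, -2.1]
gripper_width: 0.0448
finger_force: 29.9
```

Run:
```python
from h import *
save("wrist","w4.png");plan(.3920,-.2455,.0323,82.5)
```

```text
now [ 3.91900e-01 -2.45300e-01  8.19000e-02  8.25662e+01] tilt z [-0.0022  0.0025 -1.    ] t 14.2
shift [-0.0002  0.0001  0.0496] turnz 0.1
```

View pics/w4.png

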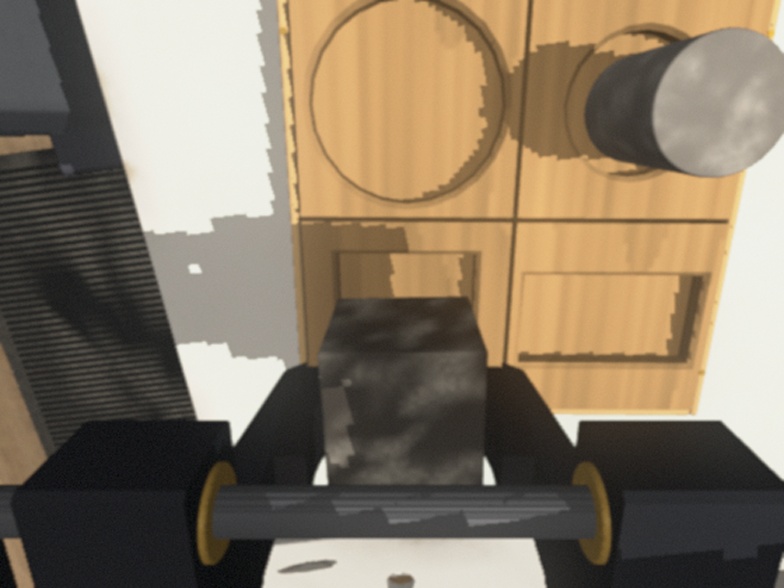

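The cube is held square over its pocket, whose far edge runs from (335,252) to (480,252). The large round rim is centred near (408,101), and the oblong pocket runs from (520,272) to (710,360).

Run:
```python
from h import *
P=lambda u,v,z:np.round(px2w("wrist",(v/1.4/420,u/1.4/560),z)[:2],4)
m=(P(335,252,.02)+P(480,252,.02))/2; ps=np.radians(82.5); print("sq",P(335,252,.02),P(480,252,.02),m-.0285*np.array([np.cos(ps),np.sin(ps)]))
print("lr",P(408,101,.02),"ob",P(615,316,.02),[P(*q,.02) for q in((525,272),(710,272),(692,361),(518,358))])
```

```text
sq [ 0.3683 -0.2123] [ 0.4268 -0.2199] [ 0.39383    -0.24435618]
lr [ 0.4051 -0.1588] ob [ 0.481 -0.255] [array([ 0.4444, -0.2307]), array([ 0.5198, -0.2405]), array([ 0.5141, -0.2804]), array([ 0.4392, -0.2693])]
```

Request:
carry_out --turn '[[0,0,0],[0,0,0],[0,0,0],[0,0,0],[0,0,0],[0,0,0],[0,0,0],[0,0,0]]' --xyz '[[0.0005,0.0015,0],[0,0,0.015],[0,0,0.015],[0,0,0.01],[0,0,0.006],[0,0,0.003],[0,0,0.001],[0,0,0]]' --gripper '[0,0,0,0,0,0,0,0]'

```text
clock: 15.2
eef_pos: [0.3935, -0.2455, 0.0338]
orientation: [-2.361, -2.072, 0.0]
contact_force: [-4.6, 4.1, 12.0]
gripper_width: 0.0447
finger_force: 29.9
```

Request:
carry_out --turn '[[0,0,0],[0,0,0],[0,0,0],[0,0,0],[0,0,0],[0,0,0],[0,0,0],[0,0,0],[0,0,0],[0,0,0],[0,0,0],[0,0,0],[0,0,0],[0,0,-10],[0,0,-10],[0,0,-10],[0,0,0],[0,0,0],[0,0,0]]' --xyz '[[0,0,0],[0,0,0],[0,0,0],[0,0,0],[0,0,-0.02],[0,0,-0.04],[0,0,-0.06],[0,0,-0.05],[0.055,0,0],[0.055,0,0],[0.055,-0.001,0],[0.055,-0.001,0],[0.055,0,0],[0,0,0],[0,0,0],[0,0,0],[0,0,0],[0,0,0],[0,0,0]]' --gripper '[0.72,0.72,0.72,0.72,0.72,0.72,0.72,0.72,0.72,0.72,0.72,0.72,0.72,0.65,0.65,0.65,0.65,0.65,0.65]'

```text
clock: 17.58
eef_pos: [0.4274, 0.0273, 0.2027]
orientation: [-1.748, -2.611, 0.0]
contact_force: [-0.5, -0.3, 0.2]
gripper_width: 0.0573
finger_force: 0.0
```

Run:
```python
from h import *
plan(.427,.0275,.008,113);save("wrist","w5.png")
r=find_in("wrist","cast_bar")[0];print(r,px2w("wrist",r["point"],.028))
```

```text
now [4.274000e-01 2.730000e-02 2.027000e-01 1.123986e+02] tilt z [-1.e-04  0.e+00 -1.e+00] t 17.57
shift [ 0.0004 -0.0002  0.1947] turnz -0.6
{'point': [0.9679, 0.7], 'score': 0.61} [ 0.6293448 -0.1642281  0.028    ]
```

View pics/w5.png

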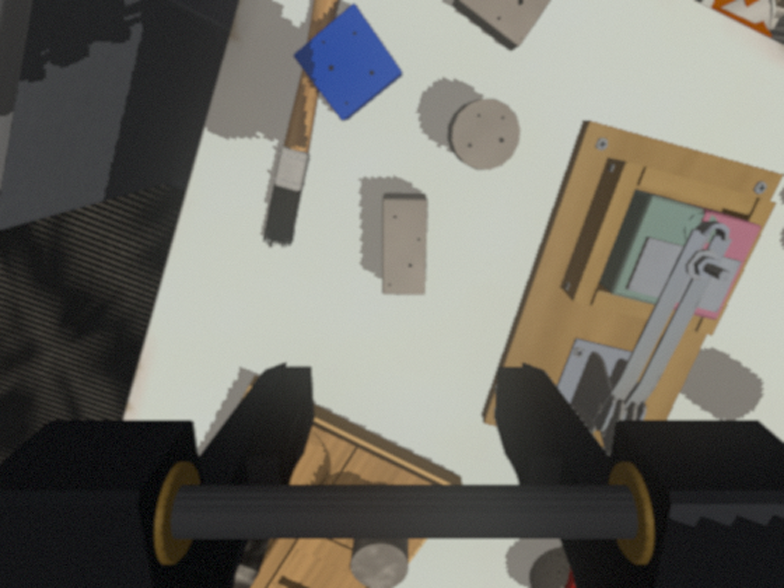

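The bar's top face runs from (384,197) to (426,294), lined up with the tool.

Run:
```python
from h import *
P=lambda u,v,z:np.round(px2w("wrist",(v/1.4/420,u/1.4/560),z)[:2],4)
b=np.array([P(*q,.028) for q in((384,197),(427,197),(426,294),(382,294))]);print(b.tolist());c=b.mean(0);print(c)
plan(c[0],c[1],.012,112.4)
```

```text
[[0.403, 0.0553], [0.4272, 0.0653], [0.4511, 0.0078], [0.4249, -0.003]]
[0.42655 0.03135]
now [4.274000e-01 2.730000e-02 2.027000e-01 1.124453e+02] tilt z [ 0.  0. -1.] t 17.68
shift [0.0041 0.0008 0.1907] turnz 0.0
```

Request:
carry_out --turn '[[0,0,0],[0,0,0],[0,0,0],[0,0,0],[0,0,0],[0,0,0],[0,0,0],[0,0,0],[0,0,0],[0,0,0],[0,0,0],[0,0,0],[0,0,0],[0,0,0],[0,0,0],[0,0,0],[0,0,0]]' --xyz '[[0.004,0.001,0.04],[0,0,0.04],[0,0,0.04],[0,0,0.04],[0,0,0.02],[0,0,0.009],[0,0,0],[0,0,0],[0,0,0],[0,0,0],[0,0,0],[0,0,0],[0,0,0],[0,0,-0.02],[0,0,-0.04],[0,0,-0.05],[0,0,0]]' --gripper '[0.65,0.65,0.65,0.65,0.65,0.65,0.65,0,0,0,0,0,0,0,0,0,0]'

```text
clock: 19.8
eef_pos: [0.4296, 0.0309, 0.1272]
orientation: [1.741, 2.606, 0.005]
contact_force: [2.0, -0.1, -2.1]
gripper_width: 0.0277
finger_force: 30.0
```

Request:
carry_out --turn '[[0,0,0],[0,0,0],[0,0,0],[0,0,0],[0,0,0],[0,0,0],[0,0,-10],[0,0,-10],[0,0,-10],[0,0,-10],[0,0,-10],[0,0,-10],[0,0,0],[0,0,0],[0,0,0]]' --xyz '[[-0.0476,-0.01,0],[-0.0476,-0.01,0],[-0.0476,-0.01,0],[-0.0476,-0.01,0],[-0.0476,-0.01,0],[-0.0476,-0.01,0],[0,0,0],[0,0,0],[0,0,0],[0,0,0],[0,0,0],[0,0,0],[0,0,0],[0,0,0],[0,0,0]]' --gripper '[0,0,0,0,0,0,0,0,0,0,0,0,0,0,0]'

```text
clock: 21.68
eef_pos: [0.4806, -0.2552, 0.1233]
orientation: [-0.208, -3.134, -0.001]
contact_force: [0.0, -0.2, -0.9]
gripper_width: 0.0277
finger_force: 30.0
```

Run:
```python
from h import *
save("wrist","w6.png");plan(.480,-.256,.0243,172.5);print(observe()["contact_force"])
```

```text
now [ 4.806000e-01 -2.553000e-01  1.235000e-01  1.724365e+02] tilt z [-3.e-04  2.e-04 -1.e+00] t 21.73
shift [ 0.0005 -0.0008  0.0992] turnz -0.1
[ 0.70451369 -0.77460291 -0.86779782]
```

View pics/w6.png

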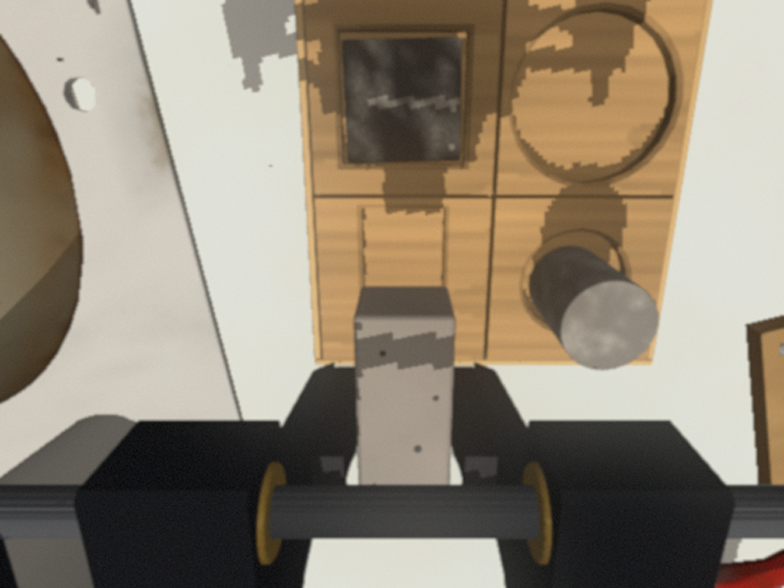

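The cube sits square in its pocket at (403,98) and the cylinder is in its own. The oblong pocket's end edge runs from (361,207) to (446,207).

Run:
```python
from h import *
P=lambda u,v,z:np.round(px2w("wrist",(v/1.4/420,u/1.4/560),z)[:2],4)
ps=np.radians(172.5);m=(P(361,207,.02)+P(446,207,.02))/2;print(P(361,207,.02),P(446,207,.02),m-.037*np.array([np.cos(ps),np.sin(ps)]),"lr",P(594,97,.02))
```

```text
[ 0.4373 -0.2703] [ 0.4427 -0.2302] [ 0.47668346 -0.25507947] lr [ 0.4026 -0.1597]
```

Request:
carry_out --turn '[[0,0,0],[0,0,0],[0,0,0],[0,0,0],[0,0,0],[0,0,0],[0,0,0],[0,0,0],[0,0,0]]' --xyz '[[0.002,0,0],[0,0,0.03],[0,0,0.03],[0,0,0.02],[0,0,0.01],[0,0,0.005],[0,0,0.003],[0,0,0.001],[0,0,0]]' --gripper '[0,0,0,0,0,0,0,0,0]'

```text
clock: 22.85
eef_pos: [0.479, -0.2553, 0.0251]
orientation: [0.205, 3.134, -0.001]
contact_force: [0.5, -0.2, -1.3]
gripper_width: 0.0279
finger_force: 30.0
```

Request:
carry_out --turn '[[0,0,0],[0,0,0],[0,0,0],[0,0,0],[0,0,0],[0,0,0],[0,0,0],[0,0,0],[0,0,0],[0,0,0],[0,0,0],[0,0,0],[0,0,0],[0,0,0],[0,0,-7.5],[0,0,0],[0,0,0],[0,0,0]]' --xyz '[[0,0,0.001],[0,0,0],[0,0,0],[0,0,0],[0,0,0],[0,0,-0.02],[0,0,-0.04],[0,0,-0.06],[0,0,-0.06],[0,0,-0.02],[-0.0437,0.0228,0],[-0.0437,0.0228,0],[-0.0437,0.0228,0],[-0.0437,0.0228,0],[0,0,0],[0,0,0],[0,0,0],[0,0,0]]' --gripper '[0,0,0.5,0.5,0.5,0.5,0.5,0.5,0.5,0.5,0.9,0.9,0.9,0.9,0.9,0.9,0.9,0.9]'

```text
clock: 25.1
eef_pos: [0.6636, -0.1879, 0.224]
orientation: [0.003, 3.141, -0.0]
contact_force: [0.3, 0.1, 0.4]
gripper_width: 0.0796
finger_force: 0.0
```

Run:
```python
from h import *
plan(.664,-.188,.017,180);save("wrist","w7.png");print(observe()["joint_pos"])
r=find_in("wrist","cast_tealight")[0];print(r,px2w("wrist",r["point"],.038))
```

```text
now [  0.6636  -0.1879   0.224  179.8996] tilt z [ 3.e-04 -1.e-04 -1.e+00] t 25.1
shift [-4.00e-04 -1.00e-04  2.07e-01] turnz -0.1
[-4.47546657e-01  4.42618982e-01  1.30321810e+00 -3.14163657e-06
  1.39530252e+00 -2.01690981e+00]
{'point': [0.4179, 0.5137], 'score': 0.81} [ 0.66143083 -0.1888221   0.038     ]
```

View pics/w7.png

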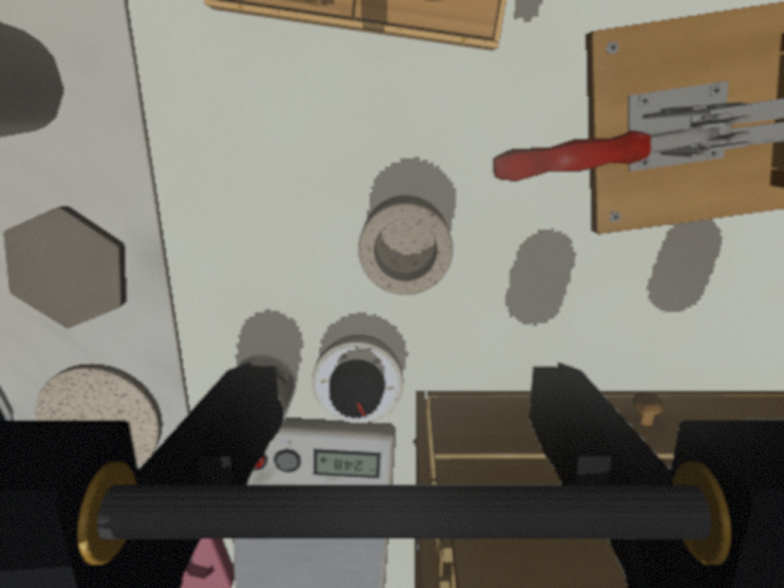

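The tealight's top ring is centred at (406,246), mouth up. The clamp handle tip is at (497,166) and the cabinet front edge is at row 392.

Run:
```python
from h import *
P=lambda u,v,z:np.round(px2w("wrist",(v/1.4/420,u/1.4/560),z)[:2],4)
print("tea",P(406,246,.038),"cab",P(600,392,.25),P(418,392,.25),P(418,392,.1),"handle",P(497,180,.1),"jar",P(357,340,.05))
c=P(406,246,.038);plan(c[0],c[1],.014,180)
```

```text
tea [ 0.6616 -0.1867] cab [ 0.649  -0.1378] [ 0.6489 -0.1844] [ 0.7333 -0.18  ] handle [ 0.6125 -0.1409] jar [ 0.7225 -0.2192]
now [  0.6637  -0.1879   0.2241 179.9358] tilt z [ 4.e-04 -2.e-04 -1.e+00] t 25.2
shift [0.0021 0.0012 0.2101] turnz -0.1
```

Request:
carry_out --turn '[[0,0,0],[0,0,0],[0,0,0],[0,0,0],[0,0,0],[0,0,0],[0,0,0]]' --xyz '[[0.003,0.001,0],[0,0,0],[0,0,0.04],[0,0,0.04],[0,0,0.04],[0,0,0.03],[0,0,0]]' --gripper '[0.9,0.9,0.9,0.9,0.9,0.9,0.9]'

```text
clock: 26.08
eef_pos: [0.6588, -0.1855, 0.0706]
orientation: [0.0, -3.136, -0.004]
contact_force: [-0.9, 0.7, -0.3]
gripper_width: 0.0793
finger_force: 0.0
```

Request:
carry_out --turn '[[0,0,0],[0,0,0],[0,0,0],[0,0,0]]' --xyz '[[0,0,0.03],[0,0,0.02],[0,0,0.009],[0,0,0]]' --gripper '[0.9,0.9,0.9,0.9]'

```text
clock: 26.58
eef_pos: [0.6609, -0.1864, 0.0146]
orientation: [0.0, -3.141, -0.0]
contact_force: [-0.7, -1.2, 0.4]
gripper_width: 0.0792
finger_force: 0.0
```

Request:
carry_out --turn '[[0,0,0],[0,0,0],[0,0,0],[0,0,0],[0,0,0],[0,0,0],[0,0,0],[0,0,0],[0,0,0],[0,0,0],[0,0,0]]' --xyz '[[0,0,0],[0,0,0],[0,0,0],[0,0,0],[0,0,0],[0,0,-0.015],[0,0,-0.03],[0,0,-0.04],[0,0,-0.04],[0,0,-0.025],[0,0,0]]' --gripper '[0,0,0,0,0,0,0,0,0,0,0]'

```text
clock: 27.95
eef_pos: [0.6622, -0.187, 0.1677]
orientation: [-0.001, 3.137, -0.003]
contact_force: [0.6, 0.7, -2.8]
gripper_width: 0.0604
finger_force: 30.0
```

Request:
carry_out --turn '[[0,0,0],[0,0,0],[0,0,0],[0,0,0],[0,0,0],[0,0,0],[0,0,0],[0,0,0],[0,0,0],[0,0,0],[0,0,0]]' --xyz '[[0.043,0.0045,0],[0.043,0.0045,0],[0.043,0.0045,0],[0.043,0.0045,0],[0.043,0.005,0],[0.0425,0.005,0],[0,0,0],[0,0,0.03],[0,0,0.03],[0,0,0],[0,0,0]]' --gripper '[0,0,0,0,0,0,0,0,0,0,0]'

```text
clock: 29.32
eef_pos: [0.4039, -0.1587, 0.1051]
orientation: [-0.001, 3.142, 0.0]
contact_force: [-0.2, 0.3, -2.5]
gripper_width: 0.0608
finger_force: 30.0
```

Run:
```python
from h import *
save("wrist","w8.png");plan(.4035,-.159,.025,180)
```

```text
now [ 4.043000e-01 -1.590000e-01  1.056000e-01 -1.799724e+02] tilt z [ 1.1e-03 -8.0e-04 -1.0e+00] t 29.38
shift [0.0008 0.     0.0806] turnz 0.0
```

View pics/w8.png

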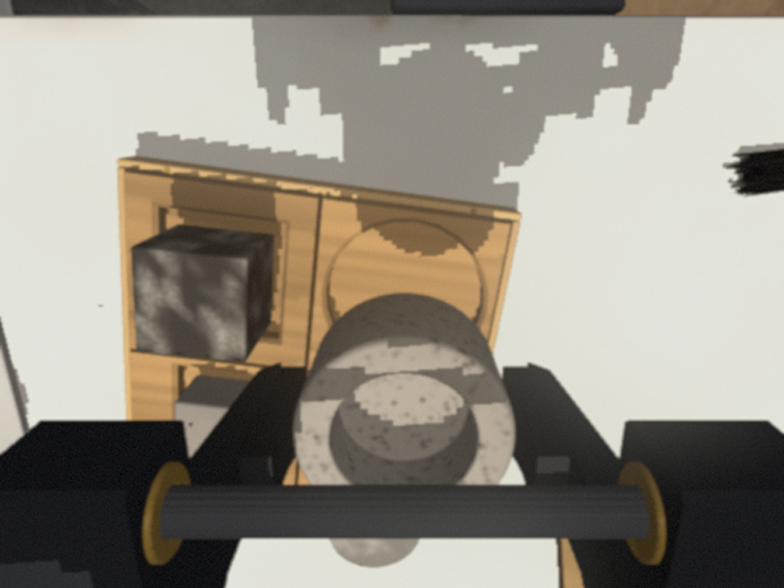

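The tealight is held mouth up over the large round pocket, whose rim spans (328–483, 290) with its far edge at (408,219). The cube and bar sit in their pockets at (205,290) and (210,400).

Run:
```python
from h import *
P=lambda u,v,z:np.round(px2w("wrist",(v/1.4/420,u/1.4/560),z)[:2],4)
print("pocket",P(328,290,.02),P(483,290,.02),P(407,219,.02)+[.037,0],"tea",P(405,432,.129),P(295,430,.129),P(515,430,.129))
```

```text
pocket [ 0.399  -0.1945] [ 0.399  -0.1226] [ 0.4028 -0.1579] tea [ 0.403  -0.1589] [ 0.4024 -0.1885] [ 0.4024 -0.1294]
```

Request:
carry_out --turn '[[0,0,0],[0,0,0],[0,0,0],[0,0,0],[0,0,0],[0,0,0],[0,0,0],[0,0,0],[0,0,0]]' --xyz '[[0.0005,0,0.02],[0,0,0.02],[0,0,0.015],[0,0,0.01],[0,0,0.007],[0,0,0.004],[0,0,0.002],[0,0,0.001],[0,0,0]]' --gripper '[0,0,0,0,0,0,0,0,0]'

```text
clock: 30.5
eef_pos: [0.4031, -0.1587, 0.0259]
orientation: [-0.001, 3.141, -0.0]
contact_force: [1.0, 0.2, -2.2]
gripper_width: 0.0607
finger_force: 30.0
```

Request:
carry_out --turn '[[0,0,0],[0,0,0],[0,0,0],[0,0,0],[0,0,0],[0,0,0],[0,0,0],[0,0,0],[0,0,0],[0,0,0],[0,0,0],[0,0,0],[0,0,0]]' --xyz '[[0,0,0.001],[0,0,0],[0,0,0],[0,0,0],[0,0,0],[0,0,-0.02],[0,0,-0.04],[0,0,-0.06],[0,0,-0.06],[0,0,-0.02],[0,-0.02,0],[0,-0.02,0],[0,0,0]]' --gripper '[0,0,0.83,0.83,0.83,0.83,0.83,0.83,0.83,0.83,0.83,0.83,0.83]'

```text
clock: 32.12
eef_pos: [0.4021, -0.1999, 0.223]
orientation: [-0.004, -3.139, -0.003]
contact_force: [-0.2, 0.4, 0.4]
gripper_width: 0.0732
finger_force: 0.0
```

Run:
```python
from h import *
print(observe()["eef_pos"]);a=np.array(grab_frame("wrist"))[:,:,::-1];b=np.array(grab_frame("side"))[130:290,180:400,::-1]
a=cv2.resize(a,(400,300));b=cv2.resize(b,(400,291),interpolation=cv2.INTER_CUBIC);b=cv2.copyMakeBorder(b,0,9,0,0,0)
cv2.imwrite("pics/fin.png",cv2.resize(np.hstack([a,b]),(800,300)))
```

```text
[ 0.40210525 -0.19987186  0.22300858]
```

View pics/fin.png

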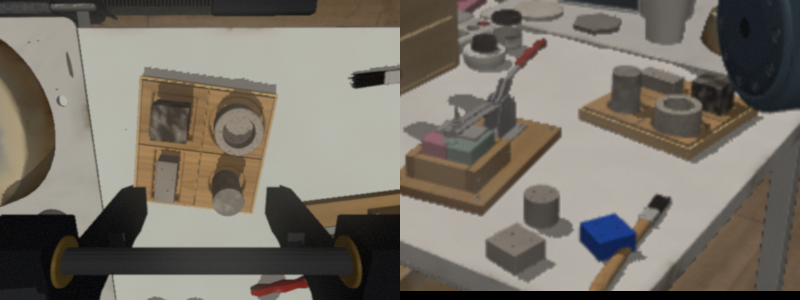

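All four castings sit in their pockets: cube (170,120), tealight (238,130), bar (167,177) and cylinder (228,190). The side view shows them level, with the rejects at (541,205) and (515,247) untouched.

```bash
python3 -c "
from cell import *
print(hand_in())"
```

```text
the job is handed in; nothing more can be done
None
```

The cylinder, cube, bar and tealight holder are each in their own pocket, upright with the bar flat and the tealight mouth up; the two short pours were left standing, and the job was handed in at about 32 s.

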